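# Zero the spring-jaw bench gauge and hold its jaw open

## Task

Get the violin maker's bench gauge ready for a workpiece: with its jaw shut, first turn the dial's round bezel until the long thick zero mark on the scale lies in line with the pointer. Then swing the sprung jaw arm open by its upright peg, all the way to its stop, and finish there: the program ends while the robot still holds the arm wide open against its spring, with the dial setting undisturbed. Leave the other things on the bench where they are.

Things in the scene. Friction and masses are not known exactly. Their poses are not given: they have to be found in the camera images.
- gauge: The bench gauge, fixed to the bench: grey base plate 170 (x) by 250 (y) by 12 mm, origin at the centre of its underside. x of the plate points away from the robot at yaw 0. It carries the dial at (5, -88) mm and the pivot of the jaw arm at (50, 20) mm. Beside the arm, on the dial's side, is a fixed steel anvil, 30 by 20 mm, 34 mm high at (-30, -2) mm.
- bezel_grip (a point): Point on the dial's upright axis, 52.5 mm above the bench, at a good height to grip. The bezel is a knurled steel drum 50 mm across, from 34.5 to 58 mm above the bench, with a white dial face on top; it can be gripped across at any yaw. Below it is a round body 44 mm across; a 9 mm stem runs from that body to the arm, its top 32 mm above the bench; the nearest part higher than that (the anvil) is 78 mm from the axis.
- bezel (a joint): Angle of the bezel with its scale (rad), counterclockwise from above positive, range -2.6 to 2.6, stiff enough to stay where left (friction about 0.05 N m). 0 = the zero mark lies in line with the pointer when the jaw is shut. It starts 0.45 to 1.3 rad counterclockwise of that. The scale has 20 divisions (0.314 rad each).
- zero_mark (a point): Outer part of the zero mark (long thick black bar, 10 by 3.4 mm; the other 19 marks are short and thin), on the dial face 19 mm from the dial's axis; turns with the bezel.
- needle_tip (a point): Tip of the thin black pointer just above the dial face, 19 mm from the axis. With the jaw shut it points along the plate's +x; it turns clockwise 3 rad per rad that the jaw opens, and does not turn with the bezel.
- jaw (a joint): Opening angle of the jaw arm (rad): 0 = shut (its start, the arm pointing along the plate's -x), 0.8 = against its stop; it opens clockwise seen from above, the peg going to the plate's +y side. A spring shuts it: about 0.30 N m when shut, 0.70 N m at the stop, that is 3 to 6.5 N at the peg.
- peg_grip (a point): Point on the axis of the arm's upright round aluminium peg, 70 mm above the bench, at a good height to grip. The peg is 16 mm across, its top 90 mm above the bench; it stands on the end of the flat steel arm, whose top is 36 mm above the bench. 110 mm from the pivot axis.
- pivot_axis (a point): Point on the upright axis about which the jaw arm swings, 70 mm above the bench, in free air above the pivot hub (top 52 mm above the bench).
- bridge_blank: Bystander: thin maple block 40 by 34 by 6 mm lying on the base plate between dial and pivot, origin under its centre.
- fiddle_peg: Bystander: dark turned violin peg, 90 mm long, lying flat in front of the gauge, 18 mm high.
- plane: Bystander: small brass finger plane, 110 by 36 mm, 36 mm high.
- varnish_jar: Bystander: amber glass jar, 60 mm across, 75 mm high.
- spool_clamp: Bystander: spool clamp standing upright, 32 mm across, 97 mm high.
- chisel: Bystander: slim hand tool with a dark wooden handle, 200 mm long, lying flat.
- sound_post_block: Bystander: light wooden block 70 by 45 by 30 mm.

How it is judged:
On the way, in this order (a step that is already met when the one before it is completed fails the run):
1. with the jaw shut, the zero mark is in line with the pointer (value of joint bezel between -0.15 and 0.15 rad and value of joint jaw below 0.06 rad), for 0.3 s.
2. the jaw arm is at its stop (value of joint jaw above 0.74 rad), for 0.2 s.
At the end, for the whole second after the job is handed in: The robot is holding the jaw arm against its spring, within 0.06 rad (6.5 mm at the peg) of its stop, and the bezel is still within 0.15 rad (half a scale division) of zero (value of joint jaw above 0.74 rad and value of joint bezel between -0.15 and 0.15 rad and contact force between any of the fingers, the arm and jaw above 1 N); the arm keeps its last pose, push and grip.
It fails at once if a bystander was moved more than 30 mm (distance of any of bridge_blank, fiddle_peg, plane, varnish_jar, spool_clamp, chisel, sound_post_block from where it was at the start of the episode above 0.03 m).
It also fails if it takes over 48 s, if anything falls off the work surface, if the arm or the gripper's body presses on something with over 40 N, if the wrist force passes 120 N, or if a joint passes its speed limit or range.

## Robot

A 6-joint arm with a two-finger parallel gripper is mounted at the origin on the work surface. World frame = base frame: x ahead of the robot, y to its left, z up, the work surface at z = 0. Lengths are in m, angles in rad, forces in N, time in s.
With the tool pointing down it reaches from about 0.4 to 0.825 m from the base axis. Payload 7 kg.
Tool frame: the origin (TCP) lies between the finger pads; the fingertips stand 8 mm ahead of it and the grasp point (between the pads) lies 11 mm behind it (arm.finger_overhang is the distance from the TCP to the fingertips, in m); z points along the fingers, y is the line along which they close (so a half turn about z gives the same grasp; the last joint's range is limited). The gripper opens to 88 mm and grips with 3 to 60 N. Pads are 19 mm wide; open, the fingers measure 130 mm over their backs; the gripper's body (78 mm by 193 mm) begins 47 mm behind the grasp point.
Start: joints at [1.622, 0.359, 0.012, 0, -1.224, -0.288], TCP at [0.158, 0.656, 0.235] pointing down, gripper open.
Joint ranges: [-3.07, 3.07], [-1.43, 2.12], [-1.02, 1.25], [-3.03, 1.67], [-3.05, -0], [-3.03, 3.03]. Speed limits (rad/s): [2.39, 2.39, 3.01, 3.14, 3.14, 3.14].

## Interface

Orientations are given as [roll, pitch, yaw] about the fixed x, y, z axes, in that order (R = Rz(yaw) Ry(pitch) Rx(roll)).
In Python, from station import arm gives the robot as it stands.
- The arm moves only by the tool move_arm, never from a script. Its argument "rows" is text: rows parted by semicolons, each of 7 numbers parted by spaces: the turn, a rotation vector about the tool's x, y, z in degrees, then the shift along the tool's x, y, z in m, then the finger opening in m, from 0 to 0.0876. A call has 1 to 8 rows; each row shifts and turns the commanded pose from where the row before left it, along the tool's axes as they then stand; what a row does not reach is not made up. A row lasts 1/8 s, in which the tool goes at most 62.5 mm and 10.7 degrees, less where a joint would pass 70% of its speed; a pose out of reach is approached as far as the arm can. A call is refused whole if a number of a shift passes 0.0625 or a number of a turn 10.7, either way. A call with a gripper value outside its range is refused whole. The fingers move at their own pace and stop on an object; "squeeze" is the grip in N (left out, the last holds). Time passes only in rows, so rows that do not move let the fingers close. It gives the time, the measured TCP pose, the force, the opening and the grip force at its end, in the units of the state.
- arm.get_state(): the state, without advancing time (a new reading comes with each control period).
- arm.grab_frame(name): name is "scene" or "top" or "wrist"; returns (picture, depth): 420x560x3 uint8, blue, green, red; 420x560 float32, m along the optical axis (not along the pixel's ray), 0 where there is no reading.
- arm.camera_model(name): a dict with "mtx" (3x3 intrinsics, pixels), "camera_from_world" (4x4, takes a point from world to camera coordinates); the wrist camera has in their place "mount" (4x4, takes a point from camera to tool coordinates, whose origin is the TCP and whose axes are the flange's). Camera axes: x right, y down, z forward; pixel columns grow to the right and rows downward; lengths in m; the calibration is good to about 2 mm. A picture is of the moment at which its call begins: read the wrist's pose just before it. camera_model takes no time and is no camera call.
- arm.job_done(): hands the job in; it is judged then, once.
The state is a dict: "t": time; "q": joint angles; "qd": joint speeds; "joint_efforts": joint torques, N m; "eef_pos": TCP position; "ee_rot": TCP orientation; "force": force on the tool from outside, world axes, zero at the start; "moment": the same for the moment, N m; "width": finger opening in m; "gripper_force": force on a finger pad.
Only numpy, scipy, OpenCV 4.12 (cv2) and the standard library are available. Lean on these libraries where they do the work, as an engineer would, in place of code of your own. Each camera call takes 0.05 s, during which the arm holds its last target. There are 200 camera calls.

## Working session

There is one attempt and no reset: what is moved stays moved. The work goes in short steps, Python scripts to look and compute and a tool call to move; the robot and the scene stay as the last step left them, time stands still between calls to the robot, and variables do not carry over. Pictures are saved under pics/ and viewed, at most 10 in all, crops included, and the job is handed in when it is done.

Besides the shell and the picture viewer there is one more tool, called by a JSON object that holds its "fn" and its "kwargs". move_arm: Moves the arm, as the interface text tells. Its arguments: {"type":"object","properties":{"rows":{"type":"string"},"squeeze":{"type":"number"}},"required":["rows"]}

```bash
mkdir -p pics; ls
cat > h.py <<'E'
import numpy as np, cv2
from scipy.spatial.transform import Rotation as R
from station import arm
def cam(name, st=None):
    m=arm.camera_model(name); K=np.array(m["mtx"])
    if name=="wrist":
        st=st or arm.get_state()
        T=np.eye(4); T[:3,:3]=R.from_euler('xyz',st["ee_rot"]).as_matrix(); T[:3,3]=st["eef_pos"]
        W=T@np.array(m["mount"])
    else: W=np.linalg.inv(np.array(m["camera_from_world"]))
    return K,W
def ray(K,W,u,v,z):
    d=W[:3,:3]@np.linalg.solve(K,[u,v,1.]); o=W[:3,3]
    return o+d*(z-o[2])/d[2]
def proj(K,W,p):
    c=np.linalg.inv(W)@np.r_[p,1]; q=K@c[:3]; return q[:2]/q[2]
E
python3 - <<'E'
from h import *
s=arm.get_state(); print({k:np.round(v,3) for k,v in s.items()})
for n in ("top","scene"):
    im,d=arm.grab_frame(n); cv2.imwrite(f"pics/{n}0.png",im); np.save(f"pics/{n}0.npy",d)
    K,W=cam(n); print(n,np.round(W,3).tolist(),K[0,0])
E
```

```text
pics
{'t': np.float64(0.0), 'q': array([ 1.622,  0.359,  0.011, -0.   , -1.224, -0.288]), 'qd': array([-0.001, -0.001,  0.002, -0.002, -0.001,  0.001]), 'joint_efforts': array([ 1.0000e-03, -5.8272e+01,  2.9306e+01,  6.9970e+00,  7.0000e-03,
       -0.0000e+00]), 'eef_pos': array([0.158, 0.656, 0.234]), 'ee_rot': array([ 3.14 , -0.   , -0.237]), 'force': array([-0.365,  0.11 , -0.17 ]), 'moment': array([-0.006,  0.052, -0.024]), 'gripper_force': np.float64(0.0), 'width': np.float64(0.088)}
top [[0.007, -0.979, 0.202, 0.305], [-1.0, -0.008, -0.004, -0.016], [0.005, -0.202, -0.979, 1.312], [0.0, 0.0, 0.0, 1.0]] 487.43306399969
scene [[-0.568, 0.618, -0.544, 1.431], [0.823, 0.433, -0.368, 0.591], [0.008, -0.656, -0.754, 1.273], [0.0, 0.0, 0.0, 1.0]] 535.0116620975808
```

View pics/top0.png

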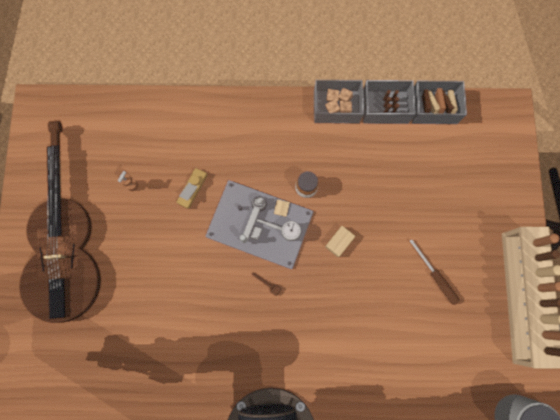

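View pics/scene0.png

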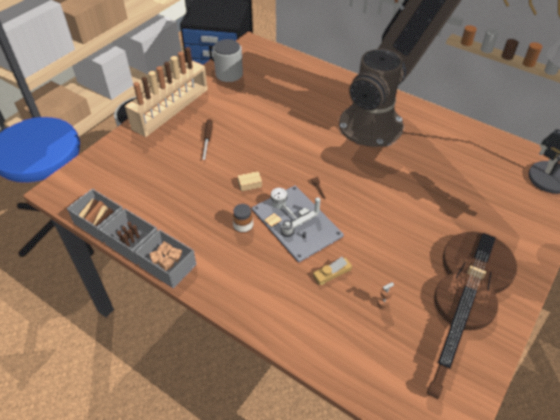

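The top view shows the plate with corners near (229,182), (314,209), (294,267) and (208,235). The dial is at (291,230), the pivot at (260,202) and the peg end near (247,240). The jar (307,184) and block (341,241) stand close to the dial, and the fiddle peg is at (267,284).

```bash
cat >> h.py <<'E'
def top_pose():
    im=cv2.imread("pics/top0.png"); K,W=cam("top")
    hsv=cv2.cvtColor(im,cv2.COLOR_BGR2HSV)
    m=((hsv[...,1]<70)).astype(np.uint8)*255
    box=np.zeros_like(m); box[170:280,195:325]=m[170:280,195:325]
    box=cv2.morphologyEx(box,cv2.MORPH_OPEN,np.ones((5,5)))
    c=max(cv2.findContours(box,0,2)[0],key=cv2.contourArea)
    w=np.array([ray(K,W,*p[0],0.012)[:2] for p in c],np.float32)
    return cv2.minAreaRect(w), K, W
E
python3 - <<'E'
from h import *
r,K,W=top_pose(); print(r, [np.round(p,3).tolist() for p in cv2.boxPoints(r)])
for n,u,v,z in (("dial",291,230,.058),("pivot",260,202,.052),("jar",307,184,.075),("block",341,241,.03),("c1",229,182,.012),("c2",314,209,.012),("c3",294,267,.012),("c4",208,235,.012),("fpeg",267,284,.01),("plane",192,188,.03)): print(n,np.round(ray(K,W,u,v,z),3))
E
```

```text
((0.5403987169265747, 0.03507748246192932), (0.25115910172462463, 0.17046485841274261), 69.91862487792969) [[0.4169999957084656, -0.05400000140070915], [0.5770000219345093, -0.1120000034570694], [0.6639999747276306, 0.12399999797344208], [0.503000020980835, 0.18199999630451202]]
dial [ 0.515 -0.05   0.058]
pivot [0.591 0.032 0.052]
jar [ 0.635 -0.091  0.075]
block [ 0.491 -0.183  0.03 ]
c1 [0.656 0.12  0.012]
c2 [ 0.582 -0.114  0.012]
c3 [ 0.423 -0.059  0.012]
c4 [0.508 0.173 0.012]
fpeg [0.378 0.012 0.01 ]
plane [0.633 0.218 0.03 ]
```

{"fn": "move_arm", "kwargs": {"rows": "0 0 0 .037 .043 0 .0876;0 0 0 .037 .043 0 .0876;0 0 0 .037 .043 0 .0876;0 0 0 .037 .043 0 .0876;0 0 0 .037 .043 0 .0876;0 0 0 .037 .043 0 .0876;0 0 0 .037 .043 0 .0876;0 0 0 .037 .043 0 .0876"}}

```text
t: 1.1
eef_pos: [0.3657, 0.2505, 0.2346]
ee_rot: [-3.141, 0.0, -0.236]
force: [0.9, 0.3, 0.5]
width: 0.0877
gripper_force: 0.0
```

{"fn": "move_arm", "kwargs": {"rows": "0 0 0 .037 .043 0 .0876;0 0 0 .037 .043 0 .0876;0 0 0 .037 .043 0 .0876;0 0 0 .037 .043 0 .0876;0 0 0 .037 .043 0 .0876;0 0 0 .037 .043 0 .0876;0 0 0 0 0 0 .0876;0 0 0 0 0 0 .0876"}}

```text
t: 2.1
eef_pos: [0.5202, -0.0509, 0.234]
ee_rot: [3.141, 0.001, -0.238]
force: [0.7, 0.2, -1.2]
width: 0.0878
gripper_force: 0.0
```

Run:
```python
from h import *
s=arm.get_state(); print(np.round(s["eef_pos"],4),np.round(s["ee_rot"],3),np.round(s["q"],2),s["t"])
im,d=arm.grab_frame("wrist"); cv2.imwrite("pics/w1.png",im); np.savez("pics/w1.npz",p=s["eef_pos"],r=s["ee_rot"],d=d)
K,W=cam("wrist",s); print(np.round(arm.camera_model("wrist")["mount"],3).tolist(),K[0,0]); print(proj(K,W,[.515,-.049,.058]))
```

```text
[ 0.5202 -0.0509  0.234 ] [ 3.141e+00  1.000e-03 -2.380e-01] [ 0.28  0.11 -0.32 -0.   -1.14  1.05] 2.1
[[0.0, -0.961, -0.277, 0.076], [1.0, 0.001, -0.001, 0.0], [0.001, -0.277, 0.961, -0.15], [0.0, 0.0, 0.0, 1.0]] 305.6072492793617
[274.72154674 195.70100625]
```

View pics/w1.png

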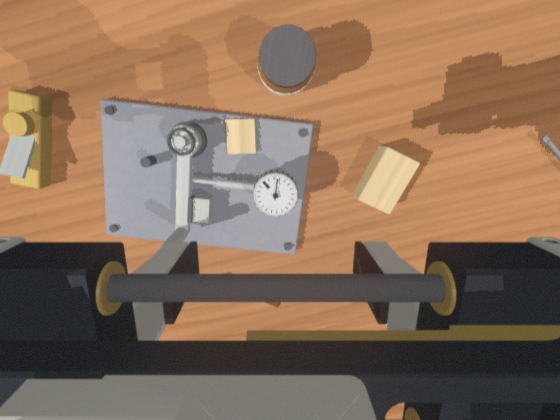

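The wrist view shows the dial at about (275,194), with the needle pointing up to (277,181) and the thick mark at about (266,185), counterclockwise of it. The hub is at (184,138) and the peg is hidden behind the left finger.

```bash
cat >> h.py <<'E'
def dial(im,K,W,guess,name=None,z=.058):
    # rectify dial face to 6 px/mm patch, world-aligned: col = -y, row = -x
    n=360; s=6000.
    def rect(c):
        pts=np.array([[c[0]+a,c[1]+b,z] for a,b in((.03,.03),(.03,-.03),(-.03,-.03),(-.03,.03))])
        H=cv2.getPerspectiveTransform(np.float32([proj(K,W,p) for p in pts]),np.float32([[0,0],[n,0],[n,n],[0,n]]))
        return cv2.warpPerspective(im,H,(n,n))
    c=np.array(guess[:2],float)
    for _ in range(3):
        p=rect(c); hsv=cv2.cvtColor(p,cv2.COLOR_BGR2HSV)
        m=((hsv[...,1]<60)&(hsv[...,2]>150)).astype(np.uint8)*255
        m=cv2.morphologyEx(m,cv2.MORPH_CLOSE,np.ones((25,25)))
        k=max(cv2.findContours(m,0,2)[0],key=cv2.contourArea)
        (u,v),r=cv2.minEnclosingCircle(k); c=c+[-(v-n/2)/s,-(u-n/2)/s]
    p=rect(c)
    g=cv2.cvtColor(p,cv2.COLOR_BGR2GRAY).astype(np.float32)
    pol=cv2.warpPolar(g,(180,720),(n/2,n/2),180,cv2.INTER_LINEAR)
    prof={}
    for lo,hi in((10,13),(14.5,17),(17,20)): prof[(lo,hi)]=pol[:,int(lo*6):int(hi*6)].mean(1)
    if name: cv2.imwrite(name,cv2.resize(p,(480,480)))
    return c,r/s,prof   # polar index k -> image angle k/2 deg from +col towards +row; world yaw = -k/2-90 deg
def dips(pr,th=0.75):
    m=pr<th*np.median(pr); out=[]
    lab=np.flatnonzero(m)
    for g in np.split(lab,np.flatnonzero(np.diff(lab)>1)+1):
        if len(g): out.append((round((-g.mean()/2-90+180)%360-180,1),len(g)/2,round(float(pr[g].min()))))
    return out
E
python3 - <<'E'
from h import *
f=np.load("pics/w1.npz"); s=dict(eef_pos=f["p"],ee_rot=f["r"]); im=cv2.imread("pics/w1.png"); K,W=cam("wrist",s)
c,r,pr=dial(im,K,W,[.515,-.049],"pics/d1.png"); print(c,r)
for k in pr: print(k,dips(pr[k]))
print("hub",ray(K,W,184,138,.052))
E
```

```text
[ 0.51016759 -0.0405    ] 0.04131898498535156
(10, 13) [(np.float64(-60.5), 33.5, 81)]
(14.5, 17) [(np.float64(-11.2), 6.0, 137), (np.float64(-44.8), 4.0, 139)]
(17, 20) [(np.float64(-8.2), 11.0, 92), (np.float64(-41.2), 1.0, 143)]
hub [0.59757576 0.03010951 0.052     ]
```

View pics/d1.png

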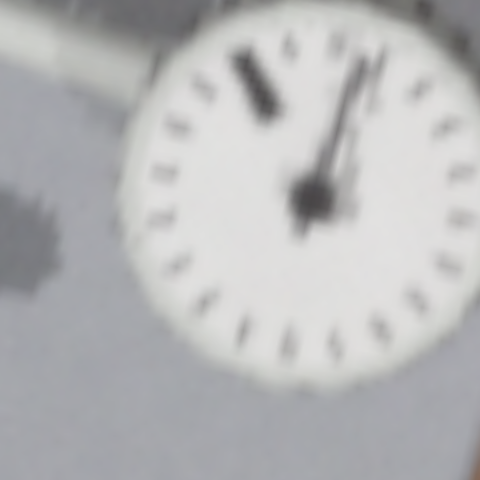

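The rectified crop has the dial hub at (310,195), which puts the axis at about (0.516, -0.049). The needle points along about -21°, as expected. The thick zero mark at (256,85) lies about 47.5° counterclockwise of it. Descending to grip.

{"fn": "move_arm", "kwargs": {"rows": "0 0 0 -.0044 -.001 .047 .0876;0 0 0 0 0 .047 .0876;0 0 0 0 0 .047 .0876;0 0 0 0 0 .035 .0876;0 0 0 0 0 .012 .0876;0 0 0 0 0 0 .0876"}}

```text
t: 2.9
eef_pos: [0.5166, -0.0478, 0.0468]
ee_rot: [3.141, 0.0, -0.235]
force: [-0.4, 0.2, -0.1]
width: 0.0875
gripper_force: 0.0
```

{"fn": "move_arm", "kwargs": {"rows": "0 0 0 0 0 0 .04;0 0 0 0 0 0 .04;0 0 0 0 0 0 .04;0 0 0 0 0 0 .04;0 0 0 0 0 0 .04;0 0 0 0 0 0 .04", "squeeze": 20}}

```text
t: 3.65
eef_pos: [0.5164, -0.0494, 0.0469]
ee_rot: [3.141, 0.0, -0.237]
force: [-0.8, -5.0, 3.5]
width: 0.0493
gripper_force: 20.0
```

{"fn": "move_arm", "kwargs": {"rows": "0 0 7 0 0 0 .04;0 0 7 0 0 0 .04;0 0 7 0 0 0 .04;0 0 7 0 0 0 .04;0 0 7 0 0 0 .04;0 0 7 0 0 0 .04;0 0 5.5 0 0 0 .04;0 0 0 0 0 0 .04"}}

```text
t: 4.65
eef_pos: [0.5157, -0.0502, 0.0468]
ee_rot: [3.139, -0.001, -1.067]
force: [-2.1, -10.3, 5.4]
width: 0.0494
gripper_force: 20.0
```

{"fn": "move_arm", "kwargs": {"rows": "0 0 0 0 0 0 .04;0 0 0 0 0 0 .0876;0 0 0 0 0 0 .0876;0 0 0 0 0 0 .0876;0 0 0 0 0 -.04 .0876;0 0 0 0 0 -.05 .0876;0 0 0 0 0 -.05 .0876;0 0 0 0 0 0 .0876"}}

```text
t: 5.65
eef_pos: [0.5192, -0.0479, 0.1908]
ee_rot: [-3.134, -0.003, -1.065]
force: [0.6, -0.1, 0.3]
width: 0.0874
gripper_force: 0.0
```

```bash
cat >> h.py <<'E'
def patch(im,K,W,c,name,z=.058,h=.03,n=560):
    pts=[[c[0]+a,c[1]+b,z] for a,b in((h,h),(h,-h),(-h,-h),(-h,h))]
    H=cv2.getPerspectiveTransform(np.float32([proj(K,W,p) for p in pts]),np.float32([[0,0],[n,0],[n,n],[0,n]]))
    cv2.imwrite(name,cv2.warpPerspective(im,H,(n,n),flags=cv2.INTER_CUBIC))
E
python3 - <<'E'
from h import *
s=arm.get_state(); print(np.round(s["eef_pos"],4),np.round(s["ee_rot"],3),s["t"])
im,d=arm.grab_frame("wrist"); cv2.imwrite("pics/w2.png",im); np.savez("pics/w2.npz",p=s["eef_pos"],r=s["ee_rot"],d=d)
K,W=cam("wrist",s); patch(im,K,W,[.516,-.049],"pics/d2.png"); print(proj(K,W,[.516,-.049,.058]),proj(K,W,[.491,.0745,.09]))
E
```

```text
[ 0.5192 -0.0479  0.1908] [-3.134e+00 -3.000e-03 -1.065e+00] 5.65
[280.68203362 202.00505348] [241.07258801 330.39496599]
```

View pics/d2.png

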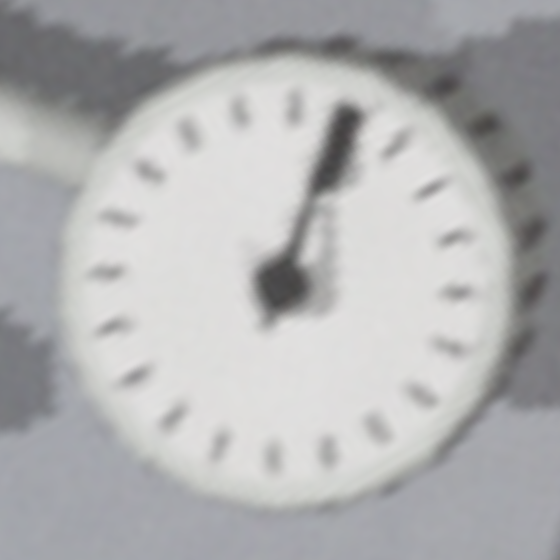

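View pics/w2.png

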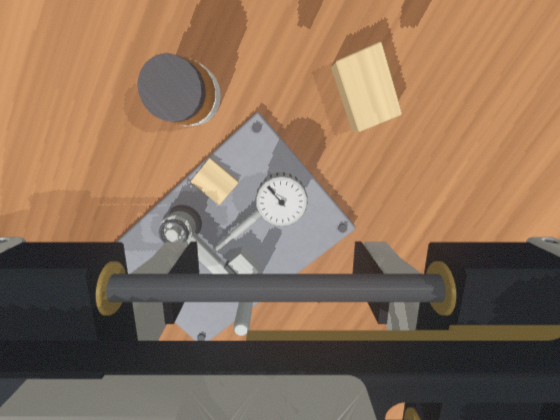

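The patch shows the thick zero mark at (340,148) lying over the needle, with the ring centre at (282,282), so the bezel is zeroed to within about 0.05 rad. In the wrist view the peg top is at (241,330), exactly where predicted for (0.491, 0.0745). Moving to the peg.

{"fn": "move_arm", "kwargs": {"rows": "0 0 0 -.0402 -.0116 0 .0876;0 0 0 -.0402 -.0116 0 .0876;0 0 0 -.0402 -.0116 0 .0876;0 0 -10.25 0 0 0 .0876;0 0 -10.25 0 0 0 .0876;0 0 -10.25 0 0 0 .0876;0 0 -10.25 0 0 0 .0876;0 0 0 0 0 0 .0876"}}

```text
t: 6.7
eef_pos: [0.4881, 0.0737, 0.1853]
ee_rot: [3.14, 0.002, -0.351]
force: [0.2, 0.8, -0.3]
width: 0.0874
gripper_force: 0.0
```

{"fn": "move_arm", "kwargs": {"rows": "0 0 0 .0025 -.002 .04 .0876;0 0 0 0 0 .04 .0876;0 0 0 0 0 .03 .0876;0 0 0 0 0 .016 .0876;0 0 0 0 0 0 .0876;0 0 0 0 0 0 .0876"}}

```text
t: 7.45
eef_pos: [0.492, 0.0749, 0.0609]
ee_rot: [-3.142, -0.0, -0.352]
force: [0.0, 0.2, 0.5]
width: 0.0874
gripper_force: 0.0
```

{"fn": "move_arm", "kwargs": {"rows": "0 0 0 0 0 0 0;0 0 0 0 0 0 0;0 0 0 0 0 0 0;0 0 0 0 0 0 0;0 0 0 0 0 0 0;0 0 0 0 0 0 0;0 0 0 0 0 0 0;0 0 0 0 0 0 0", "squeeze": 35}}

```text
t: 8.45
eef_pos: [0.4916, 0.0746, 0.0605]
ee_rot: [3.141, 0.0, -0.35]
force: [0.4, -3.1, 1.1]
width: 0.0154
gripper_force: 35.0
```

{"fn": "move_arm", "kwargs": {"rows": "0 0 4.6 .0004 -.0088 0 0;0 0 4.6 .0004 -.0088 0 0;0 0 4.6 .0004 -.0088 0 0;0 0 4.6 .0004 -.0088 0 0;0 0 4.6 .0004 -.0088 0 0;0 0 4.6 .0004 -.0088 0 0;0 0 4.6 .0004 -.0088 0 0;0 0 4.6 .0004 -.0088 0 0"}}

```text
t: 9.45
eef_pos: [0.534, 0.1282, 0.0605]
ee_rot: [3.139, 0.0, -0.995]
force: [-5.0, -2.5, 5.7]
width: 0.0153
gripper_force: 35.0
```

{"fn": "move_arm", "kwargs": {"rows": "0 0 4.6 .0004 -.0088 0 0;0 0 4.6 .0004 -.0088 0 0;0 0 0 0 0 0 0;0 0 0 0 0 0 0"}}

```text
t: 9.95
eef_pos: [0.5494, 0.1366, 0.0605]
ee_rot: [3.139, -0.0, -1.153]
force: [-5.2, -1.5, 5.1]
width: 0.0153
gripper_force: 35.0
```

{"fn": "move_arm", "kwargs": {"rows": "0 0 0 0 -.002 0 0;0 0 0 0 -.002 0 0;0 0 0 0 0 0 0;0 0 0 0 0 0 0"}}

```text
t: 10.45
eef_pos: [0.5501, 0.1369, 0.0603]
ee_rot: [3.134, 0.0, -1.154]
force: [-17.0, -1.3, 16.2]
width: 0.0152
gripper_force: 35.0
```

Run:
```python
from h import *
s=arm.get_state(); p=np.array(s["eef_pos"]); v=p[:2]-[.594,.037]; print(np.round(p,4),"jaw~",np.pi-.35-np.arctan2(v[1],v[0]),np.hypot(*v),s["t"],np.round(s["force"],1))
im,d=arm.grab_frame("wrist"); cv2.imwrite("pics/w3.png",im)
K,W=cam("wrist",s); print(proj(K,W,[.516,-.049,.058]))
im,d=arm.grab_frame("scene"); cv2.imwrite("pics/s3.png",cv2.resize(im[150:280,190:390],None,fx=4,fy=4,interpolation=2))
```

```text
[0.5501 0.1369 0.0603] jaw~ 0.8069623479819468 0.1091038549923938 10.45 [-17.   -1.3  16.2]
[537.41192371 -85.80346039]
```

View pics/s3.png

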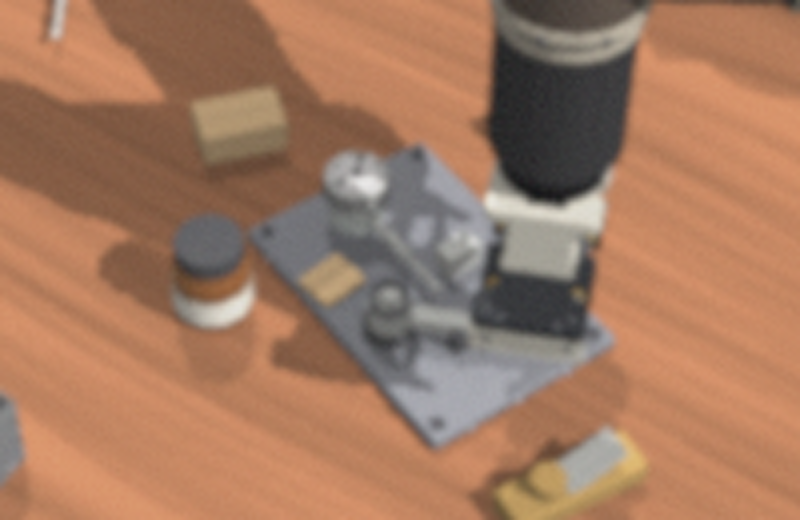

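View pics/w3.png

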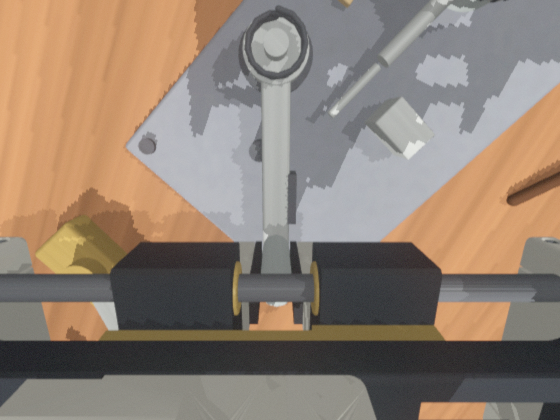

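The wrist view shows the jaw arm resting on its stop post at (257,150) with the peg held between the fingers. The push rose from 5 to 17 N, which confirms the stop. The dial and the bystanders in view (block, jar, plane) look undisturbed.

```bash
python3 -c "
from station import arm
print(arm.job_done())"
```

```text
the job is handed in; nothing more can be done
None
```

The job is handed in: the bezel is at zero to within about 0.05 rad of the ±0.15 allowed, and the robot still holds the jaw arm wide open at its stop; no pass or fail verdict was shown.

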